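Level the sprung instrument platform with a spirit level

ROBOT

A 6-joint arm with a two-finger parallel gripper is mounted at the origin on the work surface. World frame = base frame: x ahead of the robot, y to its left, z up, the work surface at z = 0. Lengths are in m, angles in rad, forces in N, time in s.
With the tool pointing down it reaches from about 0.275 to 1 m from the base axis. Payload 8.4 kg.
Tool frame: the origin (TCP) lies on the centre line of the jaws, within the pads' length; the fingertips stand env.tips_ahead ahead of it and the grasp point (between the pads) lies 3 mm ahead of it (env.tips_ahead is the distance from the TCP to the fingertips, in m); z points along the fingers, y is the line along which they close (so a half turn about z gives the same grasp; the last joint's range is limited). The gripper opens to 85 mm and grips with 20 to 120 N. Pads are 22 mm wide; open, the fingers measure 114 mm over their backs; the gripper's body (76 mm by 85 mm) begins 54 mm behind the grasp point. The pads swing forward as they close: fully open they stand 13 mm farther back than shut.
Start: joints at [-1.207, 0.353, 1.633, -0, 1.155, -0.002], TCP at [0.224, -0.584, 0.253] pointing down, gripper open.
Joint ranges: [-2.63, 2.63], [-0.92, 2.1], [0.06, 2.66], [-1.3, 4.44], [0, 2.69], [-3.02, 3.02]. Speed limits (rad/s): [2.22, 2.22, 2.79, 3.14, 3.14, 3.14].

INTERFACE

Orientations are given as a rotation vector (axis times angle).
In Python, from plant import env, optics, close_job gives the robot as it stands.
- The arm moves only by the tool drive_tool, never from a script. Its argument "plan" is a list of rows, each an object of numbers: "tx", "ty", "tz": the shift along the tool's x, y, z in cm; "ax", "ay", "az": the turn, a rotation vector about the tool's x, y, z in rad. In form: [{"tx": .., "ty": .., "tz": .., "ax": .., "ay": .., "az": ..}, ...]. A call has 1 to 5 rows; each row shifts and turns the commanded pose from where the row before left it, along the tool's axes as they then stand; what a row does not reach is not made up. A row lasts 1/10 s, in which the tool goes at most 50 mm and 8.59 degrees, less where a joint would pass 70% of its speed; a pose out of reach is approached as far as the arm can. A call is refused whole if a number of a shift passes 5 or a number of a turn 0.15, either way. A call with a gripper value outside its range is refused whole. "gripper" is the finger opening in cm, from 0 to 8.54, set as the call begins (left out, the last holds). The fingers move at their own pace and stop on an object; "grip_force" is the grip in N (left out, the last holds). Time passes only in rows, so rows that do not move let the fingers close. It gives the time, the measured TCP pose, the force, the opening and the grip force at its end, in the units of the state.
- env.state(): the state, without advancing time (a new reading comes with each control period).
- optics.grab_frame(name): name is "side" or "top" or "wrist"; returns a dict with "color" (480x640x3 uint8, red, green, blue), "mtx" (3x3 intrinsics, pixels), "eye" and "rotation" of the camera in the world. Camera axes: x right, y up, looking along -z (the intrinsics and any distortion apply to the point x, -y, -z); pixel columns grow to the right and rows downward; lengths in m; the calibration is good to about 2 mm. A picture is of the moment at which its call begins. There is no depth.
- close_job(): hands the job in; it is judged then, once.
The state is a dict: "clock": time; "q": joint angles; "joint_vel": joint speeds; "joint_efforts": joint torques, N m; "eef_pos": TCP position; "eef_rot": TCP orientation; "force": force on the tool from outside, world axes, zero at the start; "wrist_torque": the same for the moment, N m; "width": opening from 0.0 (shut) to 1.0 (fully open); "grasp_force": force on a finger pad.
Only numpy, scipy, OpenCV 4.12 (cv2) and the standard library are available. Lean on these libraries where they do the work, as an engineer would, in place of code of your own. Each camera call takes 0.05 s, during which the arm holds its last target. There are 200 camera calls.

TASK

Clear the kit carton off the aluminium platform, standing it upright on the bench, and lay the orange spirit level by itself flat on the platform, lengthwise between the pivot end and the black foot knob. Then grip the black knob of the levelling foot, press it down until the sprung end is fully down on its foot, and turn it until the bubble lies between the two black rings. Finish while still gripping the knob and pressing it fully down with the bubble centred; do not let go, and leave the red hole punch where it lies.

Things in the scene. Friction and masses are not known exactly. Their poses are not given: they have to be found in the camera images.
- station: Levelling platform fixed to the bench, 150 x 330 mm. Origin: centre of its underside, on the bench; y runs along its length from the pivot end (-y) to the foot end (+y). Its aluminium deck, 150 (x) x 320 mm (y), 10 mm thick, has its top 55 mm above the bench when level. The deck hinges about a line along x at y = -150 mm; at rest springs tilt its +y end up by 0.029 to 0.042 rad.
- deck_spot (a point): Middle of the place for the spirit level: on the top surface of the deck when level, 50 mm towards the pivot end (station -y) from the deck's middle. It is fixed to the station; the carton stands on it at the start. The sprung deck is about 3.5 mm higher here at rest.
- foot: Black round knob of the levelling foot, 40 mm diameter, top 44 mm above the level deck, at station x = 0, y = +125 mm, white pointer stripe on top. Origin on its axis, 44 mm below its top, z along its axis. From above, counterclockwise lowers this end of the deck, clockwise raises it: 3.3 mm per rad, which moves the bubble 24 mm. It turns stiffly (0.1 N m) and stays where left.
- foot_grip (a point): Point on the knob's axis 14 mm below its top, the height to grip at (any direction will do); 30 mm above the deck when level, 25 mm at the start. It goes down 7 mm as the knob is pressed. At the start the foot needs 0.35 to 1.4 rad counterclockwise.
- level: Orange spirit level with black end caps, 180 x 30 mm, 38 mm tall, 48 mm at the vial, 0.38 kg. Origin: centre of its underside, x along its length, z up. It may lie either way round. On its top: a green vial 110 mm long with a white bubble 28 mm long and two black rings whose inner edges are 19 mm either side of the middle.
- bubble (a joint): Place of the bubble's middle along the level's x axis, m: 0 in the middle, positive towards +x, limits -0.040 and 0.040. It goes to the higher end, 2 mm per 1 mrad of tilt, and settles in about 1.2 s. It lies between the rings when within 0.005 of 0.
- carton: White and teal kit carton, 110 (x) x 60 (y) x 45 mm (z), 0.15 kg, standing on the deck at the start. Origin at the centre of its underside.
- punch: Bystander: red hole punch, 105 x 30 x 35 mm, on the bench at one side of the platform, the spirit level being at the other. Origin: centre of its underside. On the punch's side, the bench 0.62 m ahead and 0.36 m to the side of the robot is free.
- frame (a joint): Spring travel of the platform's foot end, rad: 0.025 at rest (up), 0 when pressed fully down on its foot, a hard stop. Pressing the knob down 7 mm, with about 5 N at first and 10 N at the end, does this. Even then the foot end is 1.2 to 4.6 mm too high until the foot is turned.

How it is judged:
By the outcome, as a careful person would: the job done as asked, in the order asked, and still so for the second after the job is handed in, while the arm keeps its last pose, push and grip.
It also fails if it takes over 72 s, if anything falls off the work surface, if the arm or the gripper's body presses on something with over 40 N, if the wrist force passes 120 N, or if a joint passes its speed limit or range.

## Working session

There is one attempt and no reset: what is moved stays moved. The work goes in short steps, Python scripts to look and compute and a tool call to move; the robot and the scene stay as the last step left them, time stands still between calls to the robot, and variables do not carry over. Pictures are saved under pics/ and viewed, at most 10 in all, crops included, and the job is handed in when it is done.

Besides the shell and the picture viewer there is one more tool, called after "Emit:" as name(argument=value, ...), one argument or row to a line, values as JSON. drive_tool: Moves the arm, as the interface text tells. Its arguments: {"type":"object","properties":{"plan":{"type":"array"},"gripper":{"type":"number"},"grip_force":{"type":"number"}},"required":["plan"]}

```bash
ls; mkdir -p pics; python3 - <<'E'
from plant import env, optics
import cv2
print(env.state(), env.tips_ahead)
for n in ("top","side"):
    f=optics.grab_frame(n); cv2.imwrite(f"pics/{n}0.png",f["color"][:,:,::-1]); print(n,f["mtx"],f["eye"],f["rotation"],[k for k in f])
E
```

```text
pics
{'clock': 0.0, 'q': array([-1.20738076e+00,  3.53633816e-01,  1.63413186e+00,  3.50550029e-06,
        1.15518662e+00, -2.39193304e-03]), 'joint_vel': array([ 3.93017873e-04,  3.47266818e-04, -1.47743677e-03,  5.45146540e-04,
        2.48502678e-04, -8.07544851e-05]), 'joint_efforts': array([ 4.22282437e-04, -6.05250049e+01, -3.42066979e+01, -7.34922719e-05,
        9.25684551e-03,  4.73123620e-06]), 'eef_pos': array([ 0.22341414, -0.58323412,  0.25257158]), 'eef_rot': array([-3.08787449e+00, -5.71165042e-01,  3.78317183e-04]), 'force': array([-0.96599198, -0.39151554,  0.35269894]), 'wrist_torque': array([ 0.05986201, -0.01355418, -0.03501478]), 'grasp_force': 0.0, 'width': 1.0003551447057586} 0.022
top [[504.06722227   0.         310.13350501]
 [  0.         504.06722227 239.1155837 ]
 [  0.           0.           1.        ]] [ 3.66413998e-01 -7.38755294e-04  1.08525629e+00] [ 0.08243127 -0.1260299  -1.54823535] ['color', 'mtx', 'eye', 'rotation']
side [[622.65892947   0.         312.63881506]
 [  0.         622.65892947 247.50680531]
 [  0.           0.           1.        ]] [0.17249843 0.86919336 0.62236498] [ 0.287933   -1.40395662 -2.42397126] ['color', 'mtx', 'eye', 'rotation']
```

View pics/top0.png

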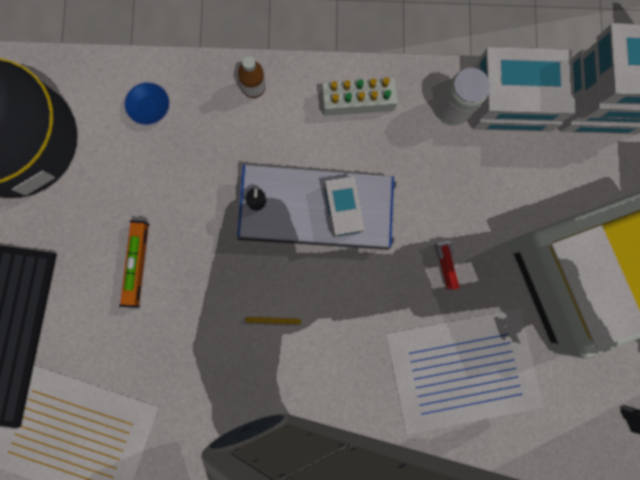

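View pics/side0.png

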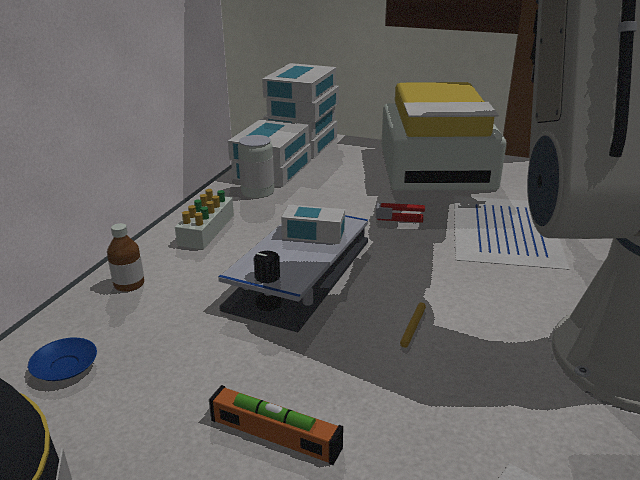

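```bash
cat > h.py <<'E'
import numpy as np, cv2
from scipy.spatial.transform import Rotation as R
from plant import env, optics
def frame(n):
    return optics.grab_frame(n)
def ray(f,px):
    K=f["mtx"]; d=np.linalg.inv(K)@[px[0],px[1],1.]
    return R.from_rotvec(f["rotation"]).apply([d[0],-d[1],-d[2]])
def onz(f,px,z):
    d=ray(f,px); e=np.array(f["eye"]); return e+d*(z-e[2])/d[2]
def proj(f,p):
    c=R.from_rotvec(f["rotation"]).inv().apply(np.array(p)-f["eye"]); u=f["mtx"]@np.array([c[0],-c[1],-c[2]]); return u[:2]/u[2]
def goal(p,rv=None,grasp=True):
    "shift in tool axes (cm) and turn (rotvec in tool) to world TCP target"
    s=env.state(); T=R.from_rotvec(s["eef_rot"])
    d=T.inv().apply(np.array(p)-s["eef_pos"])*100
    a=(T.inv()*R.from_rotvec(rv)).as_rotvec() if rv is not None else np.zeros(3)
    print("shift cm",d.round(2),"turn",a.round(3)); return d,a
def down(yaw):
    "tool pointing down with tool-y (closing line) at angle yaw from world x"
    y=np.array([np.cos(yaw),np.sin(yaw),0]); z=np.array([0,0,-1.]); x=np.cross(y,z)
    return R.from_matrix(np.c_[x,y,z]).as_rotvec()
E
python3 - <<'E'
from h import *
f=cv2.imread("pics/top0.png")
a=cv2.resize(f[155:255,225:405],None,fx=4,fy=4,interpolation=cv2.INTER_CUBIC)
l=cv2.resize(f[215:315,115:160],None,fx=4,fy=4,interpolation=cv2.INTER_CUBIC)
p=cv2.resize(f[232:302,430:475],None,fx=4,fy=4,interpolation=cv2.INTER_CUBIC)
c=np.zeros((580,720,3),np.uint8); c[:400]=a; c[400:,:400]=l.transpose(1,0,2); c[400:,440:720]=p.transpose(1,0,2)
cv2.imwrite("pics/c1.png",c)
E
```

```text
(no output)
```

View pics/c1.png

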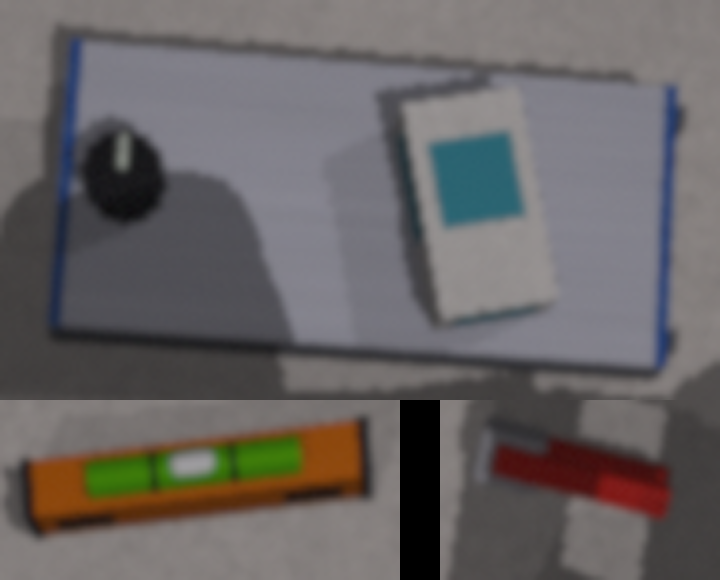

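```bash
python3 - <<'E'
from h import *
f=frame("top"); s=frame("side")
m=lambda x,y:(225+x/4-.375,155+y/4-.375)
t=lambda x,y:(115+(y-400)/4-.375,215+x/4-.375)
D=[onz(f,m(*p),z) for p,z in [((76,40),.0655),((54,331),.0655),((663,369),.055),((673,88),.055)]]
D=np.array(D); print("deck",D.round(4).tolist()); print("lens",[np.linalg.norm((D[i]-D[(i+1)%4])[:2]).round(4) for i in range(4)])
ax=(D[0]+D[1]-D[2]-D[3])[:2]; c=D.mean(0); print("c",c,"ang",np.arctan2(ax[1],ax[0]))
C=np.array([onz(f,m(*p),.1035) for p in [(405,102),(518,85),(555,300),(438,322)]]); print("carton",C.round(4).tolist(),C.mean(0)); a=(C[2]+C[3]-C[0]-C[1]); print(np.arctan2(a[1],a[0]),[np.linalg.norm((C[i]-C[(i+1)%4])[:2]).round(4) for i in range(4)])
v=[onz(f,t(*p),.046) for p in [(86,478),(301,455),(193,466)]]; a=v[1]-v[0]; print("level",v,np.linalg.norm(a),np.arctan2(a[1],a[0]), proj(s,v[2]))
k=onz(f,m(124,172),.0655+.042); print("knob",k,proj(s,k)); print("st",onz(f,m(122,135),.108)-k)
print("carton c in side",proj(s,C.mean(0)),"deckc",[proj(s,d) for d in D])
p=[onz(f,(430+(y-400)/4-.4,232+x/4-.4),.03) for x,y in [(482,455),(670,500)]]; 
p=[onz(f,(430+(y-400)/4-.4,232+(x-440)/4-.4),.03) for x,y in [(482,455),(670,500)]];print("punch",p)
E
```

```text
deck [[0.6561, 0.1129, 0.0655], [0.5036, 0.1186, 0.0655], [0.4921, -0.1945, 0.055], [0.6414, -0.2003, 0.055]]
lens [np.float64(0.1526), np.float64(0.3134), np.float64(0.1494), np.float64(0.3135)]
c [ 0.57330512 -0.04080887  0.06025   ] ang 1.52887597038652
carton [[0.6178, -0.0562, 0.1035], [0.628, -0.1128, 0.1035], [0.5194, -0.1319, 0.1035], [0.5071, -0.0741, 0.1035]] [ 0.56806471 -0.09374661  0.1035    ]
-2.975044019545216 [np.float64(0.0575), np.float64(0.1102), np.float64(0.0591), np.float64(0.1121)]
level [array([0.50413462, 0.33456038, 0.046     ]), array([0.39372474, 0.33909081, 0.046     ]), array([0.44878476, 0.33711167, 0.046     ])] 0.110502791047506 3.10058274809524 [273.98748511 406.48632979]
knob [0.57784444 0.08225299 0.1075    ] [267.01592016 254.29677409]
st [0.01851394 0.00154576 0.0005    ]
carton c in side [312.75974741 212.53877845] deckc [array([218.11528156, 276.16809033]), array([300.57772575, 296.36571562]), array([367.30634132, 219.20699738]), array([299.54219758, 206.46696121])]
punch [array([ 0.507824 , -0.3125098,  0.03     ]), array([ 0.40865069, -0.33463624,  0.03      ])]
```

```bash
python3 - <<'E'
from h import *
f=frame("top"); s=frame("side")
print([ (proj(f,p).round(),proj(s,p).round()) for p in [(.62,-.36,0),(.675,-.36,0),(.565,-.36,0),(.62,-.33,.0),(.62,-.39,0)]])
for px in [(455,118),(484,128),(575,132)]: print(onz(f,px,0))
for px in [(257,195),(245,180)]: print(onz(s,px,0))
S=env.state();T=R.from_rotvec(S["eef_rot"]).as_matrix();print(T.round(3))
goal([.568,-.0937,.20],down(1.737)); goal([.568,-.0937,.20],down(1.737-np.pi))
E
```

```text
[(array([460., 194.]), array([336., 201.])), (array([459., 170.]), array([314., 197.])), (array([460., 219.]), array([358., 205.])), (array([446., 194.]), array([331., 206.])), (array([473., 194.]), array([340., 196.]))]
[ 0.79593889 -0.35286018  0.        ]
[ 0.77426912 -0.41857569  0.        ]
[ 0.7707945  -0.62731289  0.        ]
[ 0.80571046 -0.32554278  0.        ]
[ 0.87357704 -0.39483579  0.        ]
[[ 0.934  0.358 -0.   ]
 [ 0.358 -0.934  0.   ]
 [-0.    -0.    -1.   ]]
shift cm [ 49.69 -33.42   5.32] turn [-0.000e+00 -1.000e-03 -2.942e+00]
shift cm [ 49.69 -33.42   5.32] turn [-0.   0.   0.2]
```

Emit:
drive_tool(
  plan=[
    {"tx":3.3,"ty":-2.2,"tz":0.2},
    {"tx":3.3,"ty":-2.2,"tz":0.2},
    {"tx":3.3,"ty":-2.2,"tz":0.2},
    {"tx":3.3,"ty":-2.2,"tz":0.2},
    {"tx":3.3,"ty":-2.2,"tz":0.2},
  ],
  gripper=8.54,
)

```text
invalid input
```

Emit:
drive_tool(
  plan=[
    {"tx":3.3,"ty":-2.2,"tz":0.2},
    {"tx":3.3,"ty":-2.2,"tz":0.2},
    {"tx":3.3,"ty":-2.2,"tz":0.2},
    {"tx":3.3,"ty":-2.2,"tz":0.2},
    {"tx":3.3,"ty":-2.2,"tz":0.2},
  ],
)

```text
invalid input
```

Emit:
drive_tool(
  plan=[
    {"tx":3.3,"ty":-2.2,"tz":0.2},
    {"tx":3.3,"ty":-2.2,"tz":0.2},
    {"tx":3.3,"ty":-2.2,"tz":0.2},
    {"tx":3.3,"ty":-2.2,"tz":0.2},
    {"tx":3.3,"ty":-2.2,"tz":0.2},
  ],
)

```text
invalid input
```

Emit:
drive_tool(
  plan=[
    {"az":0.1},
    {"az":0.1},
    {},
  ],
)

```text
invalid input
```

```bash
python3 - <<'E'
from h import *
f=frame("wrist"); cv2.imwrite("pics/w1.png",f["color"][:,:,::-1]); print(f["eye"],f["rotation"])
print(env.state()["clock"],env.state()["eef_pos"])
goal([.568,-.0937,.085+.003],down(1.737-np.pi))
C=[[0.6178, -0.0562, 0.1035], [0.628, -0.1128, 0.1035], [0.5194, -0.1319, 0.1035], [0.5071, -0.0741, 0.1035]]
print([proj(f,c).round() for c in C])
E
```

```text
[ 0.29739466 -0.55565407  0.37332   ] [-0.27501825  0.18834861 -1.19448199]
0.35 [ 0.22351856 -0.58356596  0.2531181 ]
shift cm [ 49.69 -33.42  16.52] turn [-0.   0.   0.2]
[array([ -884., -1601.]), array([ -661., -1513.]), array([-490., -848.]), array([-659., -893.])]
```

View pics/w1.png

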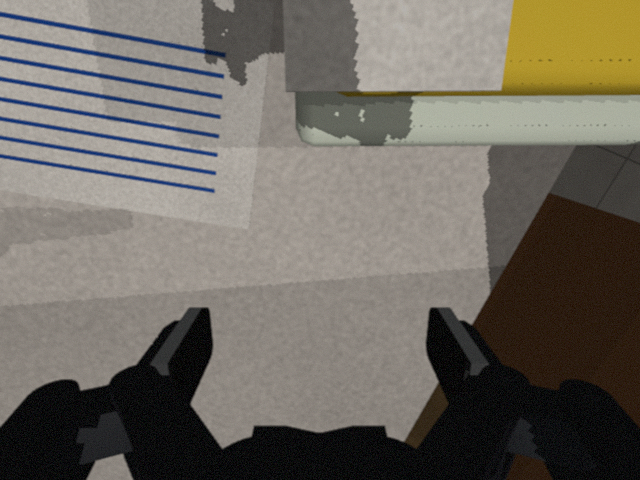

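The wrist view still shows the start pose (nothing moved: the calls were refused). I'll give all six keys.

Emit:
drive_tool(
  plan=[
    {"tx":3.3,"ty":-2.2,"tz":0.2,"ax":0,"ay":0,"az":0},
    {"tx":3.3,"ty":-2.2,"tz":0.2,"ax":0,"ay":0,"az":0},
    {"tx":3.3,"ty":-2.2,"tz":0.2,"ax":0,"ay":0,"az":0},
    {"tx":3.3,"ty":-2.2,"tz":0.2,"ax":0,"ay":0,"az":0},
    {"tx":3.3,"ty":-2.2,"tz":0.2,"ax":0,"ay":0,"az":0},
  ],
  gripper=8.54,
)

```text
clock: 0.85
eef_pos: [0.339, -0.4206, 0.2433]
eef_rot: [3.089, 0.571, 0.0]
force: [0.5, -0.9, -1.3]
width: 1.004
grasp_force: 0.0
```

Emit:
drive_tool(
  plan=[
    {"tx":3.3,"ty":-2.2,"tz":0.2,"ax":0,"ay":0,"az":0},
    {"tx":3.3,"ty":-2.2,"tz":0.2,"ax":0,"ay":0,"az":0},
    {"tx":3.3,"ty":-2.2,"tz":0.2,"ax":0,"ay":0,"az":0},
    {"tx":3.3,"ty":-2.2,"tz":0.2,"ax":0,"ay":0,"az":0},
    {"tx":3.3,"ty":-2.2,"tz":0.2,"ax":0,"ay":0,"az":0},
  ],
)

```text
clock: 1.35
eef_pos: [0.4538, -0.2588, 0.2334]
eef_rot: [3.089, 0.571, 0.001]
force: [0.2, 0.1, 0.7]
width: 1.002
grasp_force: 0.0
```

Emit:
drive_tool(
  plan=[
    {"tx":3.3,"ty":-2.2,"tz":0.2,"ax":0,"ay":0,"az":0},
    {"tx":3.3,"ty":-2.2,"tz":0.2,"ax":0,"ay":0,"az":0},
    {"tx":3.3,"ty":-2.2,"tz":0.2,"ax":0,"ay":0,"az":0},
    {"tx":3.3,"ty":-2.2,"tz":0.2,"ax":0,"ay":0,"az":0},
    {"tx":3.3,"ty":-2.2,"tz":0.2,"ax":0,"ay":0,"az":0},
  ],
)

```text
clock: 1.85
eef_pos: [0.5686, -0.0969, 0.2233]
eef_rot: [3.089, 0.572, 0.0]
force: [0.5, -0.4, -0.6]
width: 0.996
grasp_force: 0.0
```

Emit:
drive_tool(
  plan=[
    {"tx":0,"ty":0,"tz":0,"ax":0,"ay":0,"az":0.1},
    {"tx":0,"ty":0,"tz":0,"ax":0,"ay":0,"az":0.1},
    {"tx":0,"ty":0,"tz":0,"ax":0,"ay":0,"az":0},
  ],
)

```text
clock: 2.15
eef_pos: [0.5679, -0.098, 0.2232]
eef_rot: [-3.131, -0.259, 0.0]
force: [-0.3, -0.3, 1.1]
width: 1.0
grasp_force: 0.0
```

```bash
python3 - <<'E'
from h import *
f=frame("wrist"); cv2.imwrite("pics/w2.png",f["color"][:,:,::-1]); print(f["eye"],f["rotation"])
print(env.state()["clock"],env.state()["eef_pos"])
goal([.568,-.0937,.085+.003],down(1.737-np.pi))
C=[[0.6178, -0.0562, 0.1035], [0.628, -0.1128, 0.1035], [0.5194, -0.1319, 0.1035], [0.5071, -0.0741, 0.1035]]
print([proj(f,c).round() for c in C])
E
```

```text
[ 0.64593221 -0.08541002  0.34343582] [-0.26069804  0.2195994  -1.39321073]
2.2 [ 0.56775121 -0.09828277  0.22323104]
shift cm [ 0.1  -0.45 13.52] turn [-0.     0.     0.002]
[array([266., 155.]), array([357., 154.]), array([353., 310.]), array([272., 313.])]
```

View pics/w2.png

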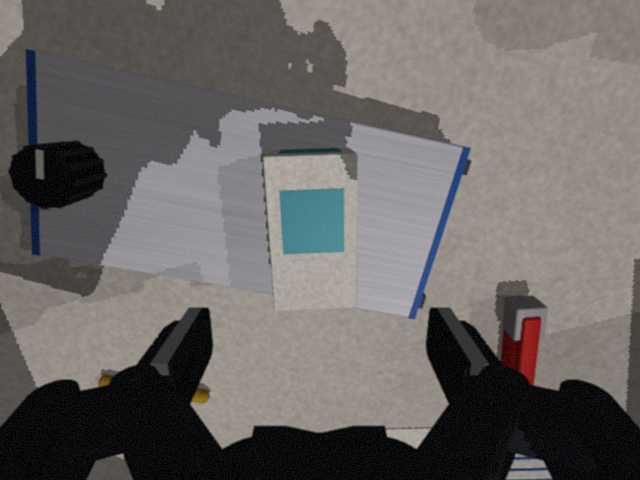

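Emit:
drive_tool(
  plan=[
    {"tx":0.1,"ty":-0.45,"tz":4,"ax":0,"ay":0,"az":0},
    {"tx":0,"ty":0,"tz":4,"ax":0,"ay":0,"az":0},
    {"tx":0,"ty":0,"tz":3,"ax":0,"ay":0,"az":0},
    {"tx":0,"ty":0,"tz":1.5,"ax":0,"ay":0,"az":0},
    {"tx":0,"ty":0,"tz":1,"ax":0,"ay":0,"az":0},
  ],
)

```text
clock: 2.7
eef_pos: [0.5677, -0.0941, 0.0874]
eef_rot: [-3.13, -0.262, 0.002]
force: [0.3, -0.2, -0.0]
width: 1.003
grasp_force: 0.0
```

Emit:
drive_tool(
  plan=[
    {"tx":0,"ty":0,"tz":0,"ax":0,"ay":0,"az":0},
    {"tx":0,"ty":0,"tz":0,"ax":0,"ay":0,"az":0},
    {"tx":0,"ty":0,"tz":0,"ax":0,"ay":0,"az":0},
    {"tx":0,"ty":0,"tz":0,"ax":0,"ay":0,"az":0},
    {"tx":0,"ty":0,"tz":0,"ax":0,"ay":0,"az":0},
  ],
  gripper=5.0,
  grip_force=25,
)

```text
clock: 3.2
eef_pos: [0.5688, -0.094, 0.0896]
eef_rot: [3.13, 0.26, 0.003]
force: [-2.4, -0.4, 7.9]
width: 0.704
grasp_force: 28.6
```

Emit:
drive_tool(
  plan=[
    {"tx":0,"ty":0,"tz":-1,"ax":0,"ay":0,"az":0},
    {"tx":0,"ty":0,"tz":-2,"ax":0,"ay":0,"az":0},
    {"tx":0,"ty":0,"tz":-3,"ax":0,"ay":0,"az":0},
    {"tx":0,"ty":0,"tz":-2,"ax":0,"ay":0,"az":0},
    {"tx":0,"ty":0,"tz":0,"ax":0,"ay":0,"az":0},
  ],
)

```text
clock: 3.7
eef_pos: [0.5699, -0.0941, 0.1717]
eef_rot: [3.129, 0.26, 0.009]
force: [0.9, -0.8, -1.7]
width: 0.704
grasp_force: 27.6
```

```bash
python3 - <<'E'
from h import *
f=frame("side"); cv2.imwrite("pics/s2.png",f["color"][100:340,150:470,::-1].repeat(2,0).repeat(2,1))
S=env.state();print(S["clock"],S["eef_pos"],S["width"],S["grasp_force"])
goal([.62,-.36,.168])
E
```

```text
3.75 [ 0.56895039 -0.09395543  0.16990508] 0.7002789117707907 27.623492981074378
shift cm [ 0.64 27.08  0.22] turn [0. 0. 0.]
```

View pics/s2.png

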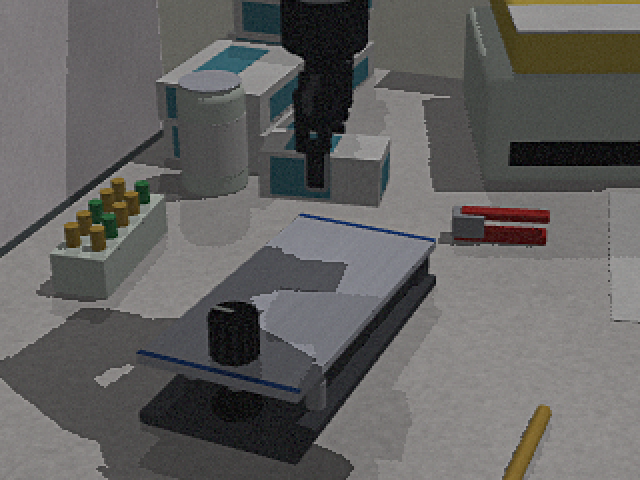

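Emit:
drive_tool(
  plan=[
    {"tx":0,"ty":2,"tz":0,"ax":0,"ay":0,"az":0},
    {"tx":0.1,"ty":3.5,"tz":0,"ax":0,"ay":0,"az":0},
    {"tx":0.1,"ty":3.5,"tz":0,"ax":0,"ay":0,"az":0},
    {"tx":0.1,"ty":3.5,"tz":0,"ax":0,"ay":0,"az":0},
    {"tx":0.1,"ty":3.5,"tz":0,"ax":0,"ay":0,"az":0},
  ],
)

```text
clock: 4.25
eef_pos: [0.5977, -0.252, 0.1667]
eef_rot: [-3.13, -0.26, 0.003]
force: [-0.0, -0.2, -1.6]
width: 0.703
grasp_force: 27.6
```

Emit:
drive_tool(
  plan=[
    {"tx":0.1,"ty":3.5,"tz":0,"ax":0,"ay":0,"az":0},
    {"tx":0.1,"ty":3.5,"tz":0,"ax":0,"ay":0,"az":0},
    {"tx":0,"ty":2.6,"tz":1,"ax":0,"ay":0,"az":0},
    {"tx":0,"ty":1.5,"tz":3,"ax":0,"ay":0,"az":0},
    {"tx":0,"ty":0,"tz":3.5,"ax":0,"ay":0,"az":0},
  ],
)

```text
clock: 4.75
eef_pos: [0.6189, -0.3626, 0.092]
eef_rot: [3.13, 0.257, 0.002]
force: [-0.4, 0.1, -2.3]
width: 0.705
grasp_force: 27.6
```

Emit:
drive_tool(
  plan=[
    {"tx":0,"ty":0,"tz":3,"ax":0,"ay":0,"az":0},
    {"tx":0,"ty":0,"tz":1,"ax":0,"ay":0,"az":0},
    {"tx":0,"ty":0,"tz":1,"ax":0,"ay":0,"az":0},
    {"tx":0,"ty":0,"tz":0,"ax":0,"ay":0,"az":0},
  ],
)

```text
clock: 5.15
eef_pos: [0.6183, -0.3597, 0.0423]
eef_rot: [-3.13, -0.261, 0.002]
force: [-0.2, -1.1, -1.4]
width: 0.705
grasp_force: 27.6
```

```bash
python3 - <<'E'
from h import *
S=env.state();print(S["clock"],S["eef_pos"],S["force"],S["width"],S["grasp_force"])
goal([.62,-.36,.031])
E
```

```text
5.15 [ 0.61831326 -0.35971283  0.04232963] [-0.22181189 -1.12307944 -1.43926233] 0.7052950148656906 27.593894525198266
shift cm [0.16 0.06 1.13] turn [0. 0. 0.]
```

Emit:
drive_tool(
  plan=[
    {"tx":0,"ty":0,"tz":0.8,"ax":0,"ay":0,"az":0},
    {"tx":0,"ty":0,"tz":0.2,"ax":0,"ay":0,"az":0},
    {"tx":0,"ty":0,"tz":0.1,"ax":0,"ay":0,"az":0},
    {"tx":0,"ty":0,"tz":0,"ax":0,"ay":0,"az":0},
  ],
)

```text
clock: 5.55
eef_pos: [0.6189, -0.3602, 0.0328]
eef_rot: [3.13, 0.26, 0.001]
force: [-0.2, -0.3, -0.9]
width: 0.708
grasp_force: 27.6
```

Emit:
drive_tool(
  plan=[
    {"tx":0,"ty":0,"tz":0.15,"ax":0,"ay":0,"az":0},
    {"tx":0,"ty":0,"tz":0.1,"ax":0,"ay":0,"az":0},
    {"tx":0,"ty":0,"tz":0,"ax":0,"ay":0,"az":0},
  ],
)

```text
clock: 5.85
eef_pos: [0.6194, -0.3602, 0.031]
eef_rot: [3.13, 0.26, 0.002]
force: [-0.6, 2.2, 6.4]
width: 0.7
grasp_force: 25.5
```

Emit:
drive_tool(
  plan=[
    {"tx":0,"ty":0,"tz":0,"ax":0,"ay":0,"az":0},
    {"tx":0,"ty":0,"tz":0,"ax":0,"ay":0,"az":0},
    {"tx":0,"ty":0,"tz":0,"ax":0,"ay":0,"az":0},
    {"tx":0,"ty":0,"tz":0,"ax":0,"ay":0,"az":0},
    {"tx":0,"ty":0,"tz":-1,"ax":0,"ay":0,"az":0},
  ],
  gripper=8.54,
)

```text
clock: 6.35
eef_pos: [0.6176, -0.3596, 0.0386]
eef_rot: [-3.129, -0.26, 0.003]
force: [0.2, 0.1, -0.5]
width: 0.999
grasp_force: 0.0
```

Emit:
drive_tool(
  plan=[
    {"tx":0,"ty":0,"tz":-3,"ax":0,"ay":0,"az":0},
    {"tx":0,"ty":0,"tz":-4,"ax":0,"ay":0,"az":0},
    {"tx":0,"ty":0,"tz":-4,"ax":0,"ay":0,"az":0},
    {"tx":0,"ty":0,"tz":-4,"ax":0,"ay":0,"az":0},
    {"tx":0,"ty":0,"tz":0,"ax":0,"ay":0,"az":0},
  ],
)

```text
clock: 6.85
eef_pos: [0.6217, -0.3619, 0.1976]
eef_rot: [3.125, 0.26, 0.014]
force: [0.0, -0.5, 0.6]
width: 0.997
grasp_force: 0.0
```

```bash
python3 - <<'E'
from h import *
S=env.state();print(S["clock"],S["eef_pos"],S["q"])
goal([.4488,.3371,.19],down(1.53))
f=frame("top"); c=f["color"]
hsv=cv2.cvtColor(c,cv2.COLOR_RGB2HSV)
cv2.imwrite("pics/t3.png",cv2.resize(c[140:310,200:500,::-1],None,fx=2.5,fy=2.5))
E
```

```text
6.85 [ 0.62166539 -0.36187788  0.19757041] [-5.29238567e-01  5.41779055e-01  1.46670386e+00 -2.05201164e-05
  1.12231054e+00  8.75775386e-01]
shift cm [ -5.52 -71.8    0.21] turn [ 0.013  0.009 -2.935]
```

View pics/t3.png

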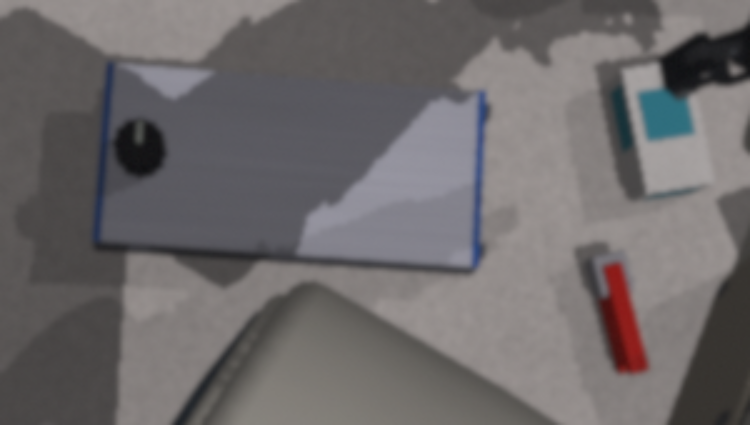

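Emit:
drive_tool(
  plan=[
    {"tx":-0.28,"ty":-3.6,"tz":0,"ax":0,"ay":0,"az":0},
    {"tx":-0.28,"ty":-3.6,"tz":0,"ax":0,"ay":0,"az":0},
    {"tx":-0.28,"ty":-3.6,"tz":0,"ax":0,"ay":0,"az":0},
    {"tx":-0.28,"ty":-3.6,"tz":0,"ax":0,"ay":0,"az":0},
    {"tx":-0.28,"ty":-3.6,"tz":0,"ax":0,"ay":0,"az":0},
  ],
)

```text
clock: 7.4
eef_pos: [0.5738, -0.1834, 0.1887]
eef_rot: [-3.13, -0.26, 0.003]
force: [-0.3, 0.0, 0.5]
width: 1.001
grasp_force: 0.0
```

Emit:
drive_tool(
  plan=[
    {"tx":-0.28,"ty":-3.6,"tz":0,"ax":0,"ay":0,"az":0},
    {"tx":-0.28,"ty":-3.6,"tz":0,"ax":0,"ay":0,"az":0},
    {"tx":-0.28,"ty":-3.6,"tz":0,"ax":0,"ay":0,"az":0},
    {"tx":-0.28,"ty":-3.6,"tz":0,"ax":0,"ay":0,"az":0},
    {"tx":-0.28,"ty":-3.6,"tz":0,"ax":0,"ay":0,"az":0},
  ],
)

```text
clock: 7.9
eef_pos: [0.5303, -0.0084, 0.1889]
eef_rot: [-3.131, -0.26, 0.003]
force: [0.6, 0.7, -0.0]
width: 1.0
grasp_force: 0.0
```

Emit:
drive_tool(
  plan=[
    {"tx":-0.28,"ty":-3.6,"tz":0,"ax":0,"ay":0,"az":0},
    {"tx":-0.28,"ty":-3.6,"tz":0,"ax":0,"ay":0,"az":0},
    {"tx":-0.28,"ty":-3.6,"tz":0,"ax":0,"ay":0,"az":0},
    {"tx":-0.28,"ty":-3.6,"tz":0,"ax":0,"ay":0,"az":0},
    {"tx":-0.28,"ty":-3.6,"tz":0,"ax":0,"ay":0,"az":0},
  ],
)

```text
clock: 8.4
eef_pos: [0.4869, 0.1666, 0.189]
eef_rot: [3.13, 0.26, -0.002]
force: [0.9, 0.3, -0.4]
width: 1.0
grasp_force: 0.0
```

Emit:
drive_tool(
  plan=[
    {"tx":-0.28,"ty":-3.6,"tz":0,"ax":0,"ay":0,"az":0},
    {"tx":-0.28,"ty":-3.6,"tz":0,"ax":0,"ay":0,"az":0},
    {"tx":-0.28,"ty":-3.6,"tz":0,"ax":0,"ay":0,"az":0},
    {"tx":-0.28,"ty":-3.6,"tz":0,"ax":0,"ay":0,"az":0},
    {"tx":-0.28,"ty":-3.6,"tz":0,"ax":0,"ay":0,"az":0},
  ],
)

```text
clock: 8.9
eef_pos: [0.4434, 0.3417, 0.1889]
eef_rot: [3.13, 0.26, -0.002]
force: [0.4, 0.3, -0.5]
width: 1.001
grasp_force: 0.0
```

Emit:
drive_tool(
  plan=[
    {"tx":0,"ty":0,"tz":0,"ax":0,"ay":0,"az":-0.145},
    {"tx":0,"ty":0,"tz":0,"ax":0,"ay":0,"az":-0.145},
    {"tx":0,"ty":0,"tz":0,"ax":0,"ay":0,"az":-0.145},
    {"tx":0,"ty":0,"tz":0,"ax":0,"ay":0,"az":-0.145},
    {"tx":0,"ty":0,"tz":0,"ax":0,"ay":0,"az":-0.145},
  ],
)

```text
clock: 9.4
eef_pos: [0.4439, 0.3403, 0.1888]
eef_rot: [2.831, 1.362, -0.003]
force: [-1.0, 0.7, -0.0]
width: 1.0
grasp_force: 0.0
```

Emit:
drive_tool(
  plan=[
    {"tx":0,"ty":0,"tz":0,"ax":0,"ay":0,"az":-0.145},
    {"tx":0,"ty":0,"tz":0,"ax":0,"ay":0,"az":-0.145},
    {"tx":0,"ty":0,"tz":0,"ax":0,"ay":0,"az":-0.145},
    {"tx":0,"ty":0,"tz":0,"ax":0,"ay":0,"az":-0.145},
    {"tx":0,"ty":0,"tz":0,"ax":0,"ay":0,"az":-0.145},
  ],
)

```text
clock: 9.9
eef_pos: [0.4439, 0.3403, 0.1888]
eef_rot: [-2.164, -2.277, 0.003]
force: [0.6, 0.7, 1.4]
width: 1.001
grasp_force: 0.0
```

Emit:
drive_tool(
  plan=[
    {"tx":0,"ty":0,"tz":0,"ax":0,"ay":0,"az":-0.145},
    {"tx":0,"ty":0,"tz":0,"ax":0,"ay":0,"az":-0.145},
    {"tx":0,"ty":0,"tz":0,"ax":0,"ay":0,"az":-0.145},
    {"tx":0,"ty":0,"tz":0,"ax":0,"ay":0,"az":-0.145},
    {"tx":0,"ty":0,"tz":0,"ax":0,"ay":0,"az":-0.145},
  ],
)

```text
clock: 10.4
eef_pos: [0.444, 0.3403, 0.1888]
eef_rot: [-1.215, -2.896, 0.003]
force: [0.3, -0.2, -0.1]
width: 1.001
grasp_force: 0.0
```

Emit:
drive_tool(
  plan=[
    {"tx":0,"ty":0,"tz":0,"ax":0,"ay":0,"az":-0.145},
    {"tx":0,"ty":0,"tz":0,"ax":0,"ay":0,"az":-0.145},
    {"tx":0,"ty":0,"tz":0,"ax":0,"ay":0,"az":-0.145},
    {"tx":0,"ty":0,"tz":0,"ax":0,"ay":0,"az":-0.145},
    {"tx":0,"ty":0,"tz":0,"ax":0,"ay":0,"az":-0.145},
  ],
)

```text
clock: 10.9
eef_pos: [0.444, 0.3403, 0.1888]
eef_rot: [-0.11, -3.138, 0.002]
force: [1.0, -0.2, -0.1]
width: 0.997
grasp_force: 0.0
```

Emit:
drive_tool(
  plan=[
    {"tx":0,"ty":0,"tz":0,"ax":0,"ay":0,"az":0},
    {"tx":0,"ty":0,"tz":0,"ax":0,"ay":0,"az":0},
  ],
)

```text
clock: 11.1
eef_pos: [0.4442, 0.3405, 0.1892]
eef_rot: [-0.126, -3.138, 0.001]
force: [-1.2, 0.7, 0.0]
width: 1.001
grasp_force: 0.0
```

```bash
python3 - <<'E'
from h import *
f=frame("wrist"); cv2.imwrite("pics/w3.png",f["color"][:,:,::-1])
S=env.state();print(S["clock"],S["eef_pos"],S["q"])
goal([.4488,.3371,.19],down(1.53))
print([proj(f,p).round() for p in ([.504,.3346,.046],[.3937,.3391,.046],[.4488,.3371,.046])])
E
```

```text
11.15 [0.44430945 0.34053714 0.18935309] [ 6.51258214e-01  3.24081300e-01  1.83369012e+00  6.39934224e-06
  9.84664270e-01 -8.39701387e-01]
shift cm [-0.47 -0.31 -0.06] turn [-0.001 -0.001 -0.039]
[array([319., 302.]), array([312., 160.]), array([316., 236.])]
```

View pics/w3.png

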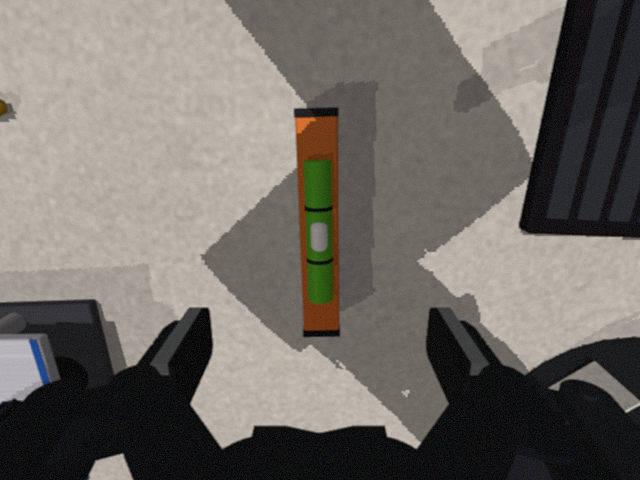

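```bash
python3 - <<'E'
from h import *
f=frame("wrist")
a,b=onz(f,(318,160),.046),onz(f,(320,302),.046); c=(a+b)/2; print(a,b,c); yaw=np.arctan2(*(b-a)[1::-1])+np.pi/2; print(yaw,np.linalg.norm(a-b),onz(f,(318.5,236),.046))
e1,e2=onz(f,(316.5,110),.038),onz(f,(321.5,334),.038); print(e1,e2,(e1+e2)/2,np.arctan2(*(e2-e1)[1::-1])+np.pi/2)
goal([c[0],c[1],.028],down(1.55))
E
```

```text
[0.39392147 0.34316287 0.046     ] [0.5039665 0.3358753 0.046    ] [0.44894398 0.33951909 0.046     ]
1.5046693962497955 0.1102860786348103 [0.44939174 0.33906466 0.046     ]
[0.360857   0.34475991 0.038     ] [0.5380445  0.33445638 0.038     ] [0.44945075 0.33960815 0.038     ] 1.5127113173860307
shift cm [-0.47 -0.07 16.15] turn [-0.    -0.001 -0.058]
```

Emit:
drive_tool(
  plan=[
    {"tx":-0.47,"ty":-0.1,"tz":4,"ax":0,"ay":0,"az":-0.02},
    {"tx":0,"ty":0,"tz":4,"ax":0,"ay":0,"az":0},
    {"tx":0,"ty":0,"tz":4,"ax":0,"ay":0,"az":0},
    {"tx":0,"ty":0,"tz":2.6,"ax":0,"ay":0,"az":0},
    {"tx":0,"ty":0,"tz":1,"ax":0,"ay":0,"az":0},
  ],
)

```text
clock: 11.7
eef_pos: [0.4477, 0.3383, 0.0311]
eef_rot: [-0.091, -3.137, 0.004]
force: [-0.8, 0.8, -0.0]
width: 0.999
grasp_force: 0.0
```

Emit:
drive_tool(
  plan=[
    {"tx":0,"ty":0,"tz":0,"ax":0,"ay":0,"az":0},
    {"tx":0,"ty":0,"tz":0,"ax":0,"ay":0,"az":0},
    {"tx":0,"ty":0,"tz":0,"ax":0,"ay":0,"az":0},
    {"tx":0,"ty":0,"tz":0,"ax":0,"ay":0,"az":0},
    {"tx":0,"ty":0,"tz":0,"ax":0,"ay":0,"az":0},
  ],
  gripper=2.0,
  grip_force=45,
)

```text
clock: 12.2
eef_pos: [0.4501, 0.3399, 0.0354]
eef_rot: [0.088, 3.138, 0.002]
force: [-0.2, -0.4, 7.0]
width: 0.346
grasp_force: 45.8
```

Emit:
drive_tool(
  plan=[
    {"tx":0,"ty":0,"tz":0,"ax":0,"ay":0,"az":0},
    {"tx":0,"ty":0,"tz":0,"ax":0,"ay":0,"az":0},
  ],
)

```text
clock: 12.4
eef_pos: [0.45, 0.3399, 0.0354]
eef_rot: [0.088, 3.138, 0.002]
force: [-0.4, -1.1, 7.3]
width: 0.343
grasp_force: 45.8
```

Emit:
drive_tool(
  plan=[
    {"tx":0,"ty":0,"tz":-1,"ax":0,"ay":0,"az":0},
    {"tx":0,"ty":0,"tz":-3,"ax":0,"ay":0,"az":0},
    {"tx":0,"ty":0,"tz":-4,"ax":0,"ay":0,"az":0},
    {"tx":0,"ty":0,"tz":-4,"ax":0,"ay":0,"az":0},
    {"tx":0,"ty":0,"tz":-3,"ax":0,"ay":0,"az":0},
  ],
)

```text
clock: 12.9
eef_pos: [0.4494, 0.3396, 0.187]
eef_rot: [0.088, 3.139, 0.002]
force: [0.4, 0.3, -3.5]
width: 0.341
grasp_force: 45.6
```

Emit:
drive_tool(
  plan=[
    {"tx":0,"ty":0,"tz":-1,"ax":0,"ay":0,"az":0.1},
    {"tx":0,"ty":0,"tz":0,"ax":0,"ay":0,"az":0.13},
    {"tx":0,"ty":0,"tz":0,"ax":0,"ay":0,"az":0.13},
    {"tx":0,"ty":0,"tz":0,"ax":0,"ay":0,"az":0.13},
    {"tx":0,"ty":0,"tz":0,"ax":0,"ay":0,"az":0.13},
  ],
)

```text
clock: 13.4
eef_pos: [0.4488, 0.3391, 0.1945]
eef_rot: [-1.05, -2.961, -0.0]
force: [-0.6, -0.8, -3.8]
width: 0.343
grasp_force: 45.5
```

Emit:
drive_tool(
  plan=[
    {"tx":0,"ty":0,"tz":0,"ax":0,"ay":0,"az":0.13},
    {"tx":0,"ty":0,"tz":0,"ax":0,"ay":0,"az":0.13},
    {"tx":0,"ty":0,"tz":0,"ax":0,"ay":0,"az":0.13},
    {"tx":0,"ty":0,"tz":0,"ax":0,"ay":0,"az":0.13},
    {"tx":0,"ty":0,"tz":0,"ax":0,"ay":0,"az":0.13},
  ],
)

```text
clock: 13.9
eef_pos: [0.4488, 0.3391, 0.1944]
eef_rot: [-1.94, -2.471, 0.0]
force: [0.0, 0.4, -3.2]
width: 0.342
grasp_force: 45.5
```

Emit:
drive_tool(
  plan=[
    {"tx":0,"ty":0,"tz":0,"ax":0,"ay":0,"az":0.13},
    {"tx":0,"ty":0,"tz":0,"ax":0,"ay":0,"az":0.13},
    {"tx":0,"ty":0,"tz":0,"ax":0,"ay":0,"az":0},
    {"tx":0,"ty":0,"tz":0,"ax":0,"ay":0,"az":0},
  ],
)

```text
clock: 14.3
eef_pos: [0.449, 0.3393, 0.1942]
eef_rot: [-2.234, -2.209, -0.0]
force: [-0.2, -0.8, -3.9]
width: 0.338
grasp_force: 45.5
```

```bash
python3 - <<'E'
from h import *
S=env.state();print(S["clock"],S["eef_pos"],S["q"],S["grasp_force"])
goal([.5707,-.0917,.19],down(-0.042))
T=R.from_rotvec(S["eef_rot"]).as_matrix();print(T.round(3))
E
```

```text
14.3 [0.44898064 0.33925875 0.19418328] [6.44417548e-01 3.22058825e-01 1.82399342e+00 1.07642951e-05
 9.95511714e-01 6.55639546e-01] 45.484541058540344
shift cm [-42.96  12.66   0.42] turn [ 0.    -0.     0.031]
[[ 0.011  1.     0.   ]
 [ 1.    -0.011  0.   ]
 [ 0.     0.    -1.   ]]
```

Emit:
drive_tool(
  plan=[
    {"tx":-2,"ty":0.6,"tz":0,"ax":0,"ay":0,"az":0},
    {"tx":-3.2,"ty":0.95,"tz":0,"ax":0,"ay":0,"az":0},
    {"tx":-3.2,"ty":0.95,"tz":0,"ax":0,"ay":0,"az":0},
    {"tx":-3.2,"ty":0.95,"tz":0,"ax":0,"ay":0,"az":0},
    {"tx":-3.2,"ty":0.95,"tz":0,"ax":0,"ay":0,"az":0},
  ],
)

```text
clock: 14.8
eef_pos: [0.4911, 0.1895, 0.1941]
eef_rot: [2.234, 2.209, 0.0]
force: [0.8, -0.4, -3.8]
width: 0.344
grasp_force: 45.5
```

Emit:
drive_tool(
  plan=[
    {"tx":-3.2,"ty":0.95,"tz":0,"ax":0,"ay":0,"az":0},
    {"tx":-3.2,"ty":0.95,"tz":0,"ax":0,"ay":0,"az":0},
    {"tx":-3.2,"ty":0.95,"tz":0,"ax":0,"ay":0,"az":0},
    {"tx":-3.2,"ty":0.95,"tz":0,"ax":0,"ay":0,"az":0},
    {"tx":-3.2,"ty":0.95,"tz":0,"ax":0,"ay":0,"az":0},
  ],
)

```text
clock: 15.3
eef_pos: [0.5362, 0.0287, 0.1941]
eef_rot: [2.234, 2.209, 0.0]
force: [0.0, 0.4, -4.2]
width: 0.337
grasp_force: 45.5
```

Emit:
drive_tool(
  plan=[
    {"tx":-3.2,"ty":0.95,"tz":0,"ax":0,"ay":0,"az":0},
    {"tx":-3.2,"ty":0.95,"tz":0,"ax":0,"ay":0,"az":0},
    {"tx":-3.2,"ty":0.95,"tz":0,"ax":0,"ay":0,"az":0},
    {"tx":-2.5,"ty":0.6,"tz":0,"ax":0,"ay":0,"az":0.03},
    {"tx":0,"ty":0,"tz":0,"ax":0,"ay":0.035,"az":0},
  ],
)

```text
clock: 15.8
eef_pos: [0.5694, -0.0939, 0.1941]
eef_rot: [-2.253, -2.156, -0.04]
force: [0.2, 0.5, -3.8]
width: 0.341
grasp_force: 45.5
```

Emit:
drive_tool(
  plan=[
    {"tx":0,"ty":0,"tz":0,"ax":0,"ay":0,"az":0},
    {"tx":0,"ty":0,"tz":0,"ax":0,"ay":0,"az":0},
  ],
)

```text
clock: 16.0
eef_pos: [0.5685, -0.0915, 0.1938]
eef_rot: [-2.252, -2.155, -0.038]
force: [0.6, 0.4, -3.9]
width: 0.341
grasp_force: 45.5
```

```bash
python3 - <<'E'
from h import *
S=env.state();print(S["clock"],S["eef_pos"],S["grasp_force"])
goal([.5707,-.0917,.094],down(-0.042))
E
```

```text
16.0 [ 0.56846249 -0.09147869  0.19379285] 45.500391125679016
shift cm [-0.36  0.23  9.97] turn [-0.    -0.034 -0.002]
```

Emit:
drive_tool(
  plan=[
    {"tx":-0.36,"ty":0.22,"tz":3,"ax":0,"ay":0,"az":0},
    {"tx":0,"ty":0,"tz":3,"ax":0,"ay":0,"az":0},
    {"tx":0,"ty":0,"tz":2,"ax":0,"ay":0,"az":0},
    {"tx":0,"ty":0,"tz":0.8,"ax":0,"ay":0,"az":0},
    {"tx":0,"ty":0,"tz":0,"ax":0,"ay":0,"az":0},
  ],
)

```text
clock: 16.5
eef_pos: [0.5703, -0.0913, 0.105]
eef_rot: [-2.25, -2.155, -0.037]
force: [-0.1, -0.7, -4.1]
width: 0.342
grasp_force: 45.4
```

Emit:
drive_tool(
  plan=[
    {"tx":0,"ty":0,"tz":0.4,"ax":0,"ay":0,"az":0},
    {"tx":0,"ty":0,"tz":0.3,"ax":0,"ay":0,"az":0},
    {"tx":0,"ty":0,"tz":0,"ax":0,"ay":0,"az":0},
  ],
)

```text
clock: 16.8
eef_pos: [0.5712, -0.0918, 0.0992]
eef_rot: [-2.254, -2.155, -0.04]
force: [-0.4, 0.8, -3.3]
width: 0.34
grasp_force: 45.4
```

Emit:
drive_tool(
  plan=[
    {"tx":0,"ty":0,"tz":0.2,"ax":0,"ay":0,"az":0},
    {"tx":0,"ty":0,"tz":0.15,"ax":0,"ay":0,"az":0},
    {"tx":0,"ty":0,"tz":0,"ax":0,"ay":0,"az":0},
  ],
)

```text
clock: 17.1
eef_pos: [0.5709, -0.0917, 0.0952]
eef_rot: [-2.253, -2.154, -0.039]
force: [0.9, -0.1, -4.5]
width: 0.342
grasp_force: 45.4
```

Emit:
drive_tool(
  plan=[
    {"tx":0,"ty":0,"tz":0.1,"ax":0,"ay":0,"az":0},
    {"tx":0,"ty":0,"tz":0,"ax":0,"ay":0,"az":0},
  ],
)

```text
clock: 17.3
eef_pos: [0.571, -0.0918, 0.0944]
eef_rot: [-2.253, -2.154, -0.04]
force: [-0.8, -0.1, -1.1]
width: 0.34
grasp_force: 45.8
```

Emit:
drive_tool(
  plan=[
    {"tx":0,"ty":0,"tz":0.05,"ax":0,"ay":0,"az":0},
    {"tx":0,"ty":0,"tz":0,"ax":0,"ay":0,"az":0},
  ],
)

```text
clock: 17.5
eef_pos: [0.5711, -0.0917, 0.0942]
eef_rot: [-2.253, -2.154, -0.04]
force: [-2.3, -1.3, 3.2]
width: 0.345
grasp_force: 46.5
```

Emit:
drive_tool(
  plan=[
    {"tx":0,"ty":0,"tz":0,"ax":0,"ay":0,"az":0},
    {"tx":0,"ty":0,"tz":0,"ax":0,"ay":0,"az":0},
    {"tx":0,"ty":0,"tz":0,"ax":0,"ay":0,"az":0},
    {"tx":0,"ty":0,"tz":0,"ax":0,"ay":0,"az":0},
    {"tx":0,"ty":0,"tz":-0.5,"ax":0,"ay":0,"az":0},
  ],
  gripper=8.54,
)

```text
clock: 18.0
eef_pos: [0.5705, -0.0917, 0.0983]
eef_rot: [-2.252, -2.153, -0.038]
force: [0.2, -0.3, -0.6]
width: 1.001
grasp_force: 0.0
```

Emit:
drive_tool(
  plan=[
    {"tx":0,"ty":0,"tz":-2,"ax":0,"ay":0,"az":0},
    {"tx":0,"ty":0,"tz":-4,"ax":0,"ay":0,"az":0},
    {"tx":0,"ty":0,"tz":-4,"ax":0,"ay":-0.035,"az":0},
    {"tx":0,"ty":0,"tz":0,"ax":0,"ay":0,"az":0},
  ],
)

```text
clock: 18.4
eef_pos: [0.574, -0.0957, 0.2045]
eef_rot: [2.265, 2.165, 0.007]
force: [0.9, -0.6, 0.3]
width: 1.004
grasp_force: 0.0
```

```bash
python3 - <<'E'
from h import *
S=env.state();print(S["clock"],S["eef_pos"],S["q"])
f=frame("wrist");g=frame("side"); 
im=np.hstack([f["color"][:,:,::-1],]) 
cv2.imwrite("pics/w4.png",im); cv2.imwrite("pics/s4.png",g["color"][:,:,::-1])
print(proj(f,(.5778,.0823,.1075)))
goal([.578,.083,.19],down(-0.042))
E
```

```text
18.4 [ 0.57401647 -0.09572562  0.20451499] [-1.67243716e-01  3.33597119e-01  1.78041979e+00 -1.23184671e-03
  1.01817419e+00 -1.21739796e-01]
[ 308.18626159 -105.94858922]
shift cm [17.83 -0.14  0.99] turn [ 0.003  0.    -0.003]
```

View pics/w4.png

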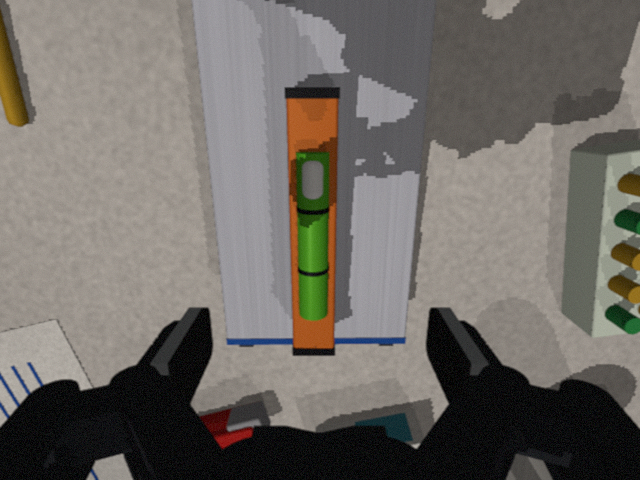

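Emit:
drive_tool(
  plan=[
    {"tx":3,"ty":0,"tz":0,"ax":0,"ay":0,"az":0},
    {"tx":4,"ty":0,"tz":0,"ax":0,"ay":0,"az":0},
    {"tx":3,"ty":0,"tz":0,"ax":0,"ay":0,"az":0},
    {"tx":0,"ty":0,"tz":0,"ax":0,"ay":0,"az":0},
    {"tx":0,"ty":0,"tz":0,"ax":0,"ay":0,"az":0},
  ],
)

```text
clock: 19.0
eef_pos: [0.5745, 0.0049, 0.1975]
eef_rot: [-2.268, -2.172, 0.003]
force: [0.0, -0.6, 0.5]
width: 1.0
grasp_force: 0.0
```

```bash
python3 - <<'E'
from h import *
S=env.state();print(S["clock"],S["eef_pos"])
f=frame("wrist"); c=f["color"]; cv2.imwrite("pics/w5.png",c[:,:,::-1])
v=cv2.cvtColor(c,cv2.COLOR_RGB2GRAY)
def blobs(img,f,ref,thr=45,r=90):
    u=proj(f,ref); x,y=int(u[0]),int(u[1]); x0,y0=max(x-r,0),max(y-r,0); w=(img[y0:y+r,x0:x+r]<thr).astype(np.uint8)
    n,l,st,ce=cv2.connectedComponentsWithStats(w)
    print("ref",u.round(1)); [print(st[i]+[x0,y0,0,0,0],ce[i]+[x0,y0]) for i in range(1,n) if st[i][4]>150]
blobs(v,f,(.578,.083,.104))
# level outline, orange & green
h=cv2.cvtColor(c,cv2.COLOR_RGB2HSV)
for n,m in (("green",(h[...,0]>40)&(h[...,0]<80)&(h[...,1]>120)),("orange",(h[...,0]<20)&(h[...,1]>150)&(h[...,2]>60))):
    y,x=np.nonzero(m); print(n,len(x),x.min(),x.max(),y.min(),y.max())
for n in ("top","side"):
    g=frame(n); hh=cv2.cvtColor(g["color"],cv2.COLOR_RGB2HSV); gm=((hh[...,0]>40)&(hh[...,0]<80)&(hh[...,1]>120)).astype(np.uint8)
    k,l,st,ce=cv2.connectedComponentsWithStats(gm); print(n,[(st[i].tolist(),ce[i].round(1).tolist()) for i in range(1,k) if st[i][4]>20])
    print(proj(g,(.5707,-.0917,.055+.0035+.046)))
E
```

```text
19.0 [0.57454248 0.00492288 0.19745286]
ref [319.4 117.5]
[ 229   56  180   12 1730] [316.76820809  61.30693642]
[ 287   74   75   81 4035] [322.45799257 114.1605948 ]
green 7430 0 639 80 479
orange 3518 8 639 102 430
top [([358, 80, 5, 8, 27], [359.7, 83.6]), ([385, 91, 5, 7, 27], [386.7, 93.9]), ([362, 202, 9, 8, 59], [365.6, 205.9])]
[343.39836362 203.5653209 ]
side [([218, 190, 7, 12, 49], [221.2, 195.4]), ([195, 200, 14, 19, 120], [201.6, 208.7]), ([295, 201, 33, 28, 274], [312.6, 214.6])]
[311.03057961 212.29435145]
```

```bash
python3 - <<'E'
from h import *
f=frame("wrist"); p=onz(f,(324.5,114.5),.102); print(p,f["eye"])
goal([p[0],p[1],.094],down(-0.042)); goal([.5793,.0843,.094])
E
```

```text
[0.58159041 0.08315193 0.102     ] [0.57848992 0.08246044 0.31833901]
shift cm [ 7.98  0.29 10.42] turn [-0.001  0.    -0.004]
shift cm [ 8.08  0.06 10.42] turn [0. 0. 0.]
```

Emit:
drive_tool(
  plan=[
    {"tx":3,"ty":0.2,"tz":0,"ax":0,"ay":0,"az":0},
    {"tx":3,"ty":0,"tz":0,"ax":0,"ay":0,"az":0},
    {"tx":2,"ty":0,"tz":0,"ax":0,"ay":0,"az":0},
    {"tx":0,"ty":0,"tz":3,"ax":0,"ay":0,"az":0},
    {"tx":0,"ty":0,"tz":3,"ax":0,"ay":0,"az":0},
  ],
)

```text
clock: 19.7
eef_pos: [0.5818, 0.0844, 0.1388]
eef_rot: [2.27, 2.17, 0.003]
force: [-0.2, -0.5, -0.6]
width: 1.002
grasp_force: 0.0
```

Emit:
drive_tool(
  plan=[
    {"tx":0,"ty":0,"tz":2.4,"ax":0,"ay":0,"az":0},
    {"tx":0,"ty":0,"tz":1.5,"ax":0,"ay":0,"az":0},
    {"tx":0,"ty":0,"tz":0.5,"ax":0,"ay":0,"az":0},
    {"tx":0,"ty":0,"tz":0,"ax":0,"ay":0,"az":0},
  ],
)

```text
clock: 20.1
eef_pos: [0.5809, 0.084, 0.0944]
eef_rot: [-2.271, -2.17, 0.001]
force: [0.1, -0.9, 0.0]
width: 1.004
grasp_force: 0.0
```

```bash
python3 - <<'E'
from h import *
S=env.state();print(S["clock"],S["eef_pos"],S["force"])
goal([.58,.0838,.094])
t=frame("top"); s=frame("side")
for n,g in (("top",t),("side",s)):
    hh=cv2.cvtColor(g["color"],cv2.COLOR_RGB2HSV); gm=((hh[...,0]>40)&(hh[...,0]<80)&(hh[...,1]>120)).astype(np.uint8)
    k,l,st,ce=cv2.connectedComponentsWithStats(gm); print(n,[(st[i].tolist(),ce[i].round(1).tolist()) for i in range(1,k) if st[i][4]>20])
a=cv2.resize(t["color"][160:250,230:410],None,fx=4,fy=4); b=cv2.resize(s["color"][170:300,230:390],None,fx=5,fy=5)[:240*2,:720]
cv2.imwrite("pics/k.png",np.vstack([a[:, :720],cv2.resize(s["color"][180:270,230:410],None,fx=4,fy=4)[:240]])[:,:,::-1])
E
```

```text
20.1 [0.58089113 0.08399841 0.09442556] [ 0.10903176 -0.86786327  0.03999432]
shift cm [-0.02 -0.09  0.04] turn [0. 0. 0.]
top [([358, 80, 5, 8, 27], [359.7, 83.6]), ([385, 91, 5, 7, 26], [386.8, 94.0]), ([346, 94, 5, 7, 29], [347.9, 96.7]), ([328, 200, 43, 10, 295], [349.6, 204.7])]
side [([218, 190, 7, 12, 54], [221.1, 195.4]), ([195, 200, 14, 19, 121], [201.5, 208.7]), ([305, 201, 23, 25, 215], [316.0, 211.7])]
```

Emit:
drive_tool(
  plan=[
    {"tx":0,"ty":0,"tz":0,"ax":0,"ay":0,"az":0},
    {"tx":0,"ty":0,"tz":0,"ax":0,"ay":0,"az":0},
    {"tx":0,"ty":0,"tz":0,"ax":0,"ay":0,"az":0},
    {"tx":0,"ty":0,"tz":0,"ax":0,"ay":0,"az":0},
    {"tx":0,"ty":0,"tz":0,"ax":0,"ay":0,"az":0},
  ],
  gripper=2.5,
  grip_force=90,
)

```text
clock: 20.7
eef_pos: [0.5804, 0.0846, 0.0952]
eef_rot: [-2.27, -2.17, 0.001]
force: [-4.9, 0.7, 7.2]
width: 0.44
grasp_force: 89.3
```

Emit:
drive_tool(
  plan=[
    {"tx":0,"ty":0,"tz":0,"ax":0,"ay":0,"az":0},
    {"tx":0,"ty":0,"tz":0.2,"ax":0,"ay":0,"az":0},
    {"tx":0,"ty":0,"tz":0.2,"ax":0,"ay":0,"az":0},
    {"tx":0,"ty":0,"tz":0,"ax":0,"ay":0,"az":0},
  ],
)

```text
clock: 21.1
eef_pos: [0.5804, 0.085, 0.0914]
eef_rot: [-2.27, -2.17, 0.0]
force: [-5.7, 3.2, 10.4]
width: 0.447
grasp_force: 89.7
```

Emit:
drive_tool(
  plan=[
    {"tx":0,"ty":0,"tz":0.2,"ax":0,"ay":0,"az":0},
    {"tx":0,"ty":0,"tz":0,"ax":0,"ay":0,"az":0},
  ],
)

```text
clock: 21.3
eef_pos: [0.5804, 0.0852, 0.0895]
eef_rot: [-2.27, -2.17, -0.0]
force: [-6.0, 5.7, 12.6]
width: 0.445
grasp_force: 89.9
```

Emit:
drive_tool(
  plan=[
    {"tx":0,"ty":0,"tz":0.2,"ax":0,"ay":0,"az":0},
    {"tx":0,"ty":0,"tz":0,"ax":0,"ay":0,"az":0},
  ],
)

```text
clock: 21.5
eef_pos: [0.5805, 0.0852, 0.0886]
eef_rot: [-2.27, -2.17, -0.0]
force: [-9.7, 4.0, 22.9]
width: 0.447
grasp_force: 91.8
```

Emit:
drive_tool(
  plan=[
    {"tx":0,"ty":0,"tz":0,"ax":0,"ay":0,"az":-0.1},
    {"tx":0,"ty":0,"tz":0,"ax":0,"ay":0,"az":-0.1},
    {"tx":0,"ty":0,"tz":0,"ax":0,"ay":0,"az":-0.1},
    {"tx":0,"ty":0,"tz":0,"ax":0,"ay":0,"az":0},
    {"tx":0,"ty":0,"tz":0,"ax":0,"ay":0,"az":0},
  ],
)

```text
clock: 22.0
eef_pos: [0.5806, 0.0853, 0.0886]
eef_rot: [-1.92, -2.486, -0.001]
force: [-8.9, 4.5, 21.9]
width: 0.444
grasp_force: 91.4
```

Emit:
drive_tool(
  plan=[
    {"tx":0,"ty":0,"tz":0,"ax":0,"ay":0,"az":0},
    {"tx":0,"ty":0,"tz":0,"ax":0,"ay":0,"az":0},
    {"tx":0,"ty":0,"tz":0,"ax":0,"ay":0,"az":0},
    {"tx":0,"ty":0,"tz":0,"ax":0,"ay":0,"az":0},
    {"tx":0,"ty":0,"tz":0,"ax":0,"ay":0,"az":0},
  ],
)

```text
clock: 22.5
eef_pos: [0.5806, 0.0853, 0.0886]
eef_rot: [-1.92, -2.486, -0.001]
force: [-8.9, 5.1, 22.5]
width: 0.444
grasp_force: 91.4
```

Emit:
drive_tool(
  plan=[
    {"tx":0,"ty":0,"tz":0,"ax":0,"ay":0,"az":0},
    {"tx":0,"ty":0,"tz":0,"ax":0,"ay":0,"az":0},
    {"tx":0,"ty":0,"tz":0,"ax":0,"ay":0,"az":0},
    {"tx":0,"ty":0,"tz":0,"ax":0,"ay":0,"az":0},
    {"tx":0,"ty":0,"tz":0,"ax":0,"ay":0,"az":0},
  ],
)

```text
clock: 23.0
eef_pos: [0.5806, 0.0853, 0.0886]
eef_rot: [-1.92, -2.486, -0.001]
force: [-9.1, 4.3, 21.7]
width: 0.444
grasp_force: 91.4
```

```bash
cat > bub.py <<'E'
from h import *
from scipy.ndimage import map_coordinates
def look(name,c0=(.5707,-.0917),ang=1.529,z=.055+.0465):
    f=frame(name); im=f["color"].astype(float); u=np.array([np.cos(ang),np.sin(ang)]); n=np.array([-u[1],u[0]])
    s=np.arange(-.075,.0751,.002); out=[]
    for d in s:
        px=np.array([proj(f,[*(np.array(c0)+d*u+w*n),z]) for w in (-.003,-.0015,0,.0015,.003)])
        out.append([map_coordinates(im[...,k],[px[:,1],px[:,0]],order=1).mean() for k in range(3)])
    return s,np.array(out),f
E
python3 - <<'E'
from bub import *
S=env.state();print(S["clock"],S["eef_pos"],S["force"],S["wrist_torque"])
for n in ("top","side"):
    s,o,f=look(n); print(n); print([(int(round(d*1000)),*map(int,v)) for d,v in zip(s,o)])
    cv2.imwrite(f"pics/{n}_b.png",f["color"][:,:,::-1])
t=cv2.imread("pics/top_b.png"); g=cv2.imread("pics/side_b.png")
cv2.imwrite("pics/k2.png",np.vstack([cv2.resize(t[170:230,230:410],(720,240),interpolation=cv2.INTER_CUBIC),cv2.resize(g[185:270,235:415],(720,340),interpolation=cv2.INTER_CUBIC)]))
E
```

```text
23.0 [0.5805734  0.08526038 0.08862051] [-9.05647956  4.299361   21.68785621] [0.16561209 1.3329002  0.11679814]
top
[(-75, 152, 78, 16), (-73, 153, 78, 17), (-71, 152, 78, 17), (-69, 152, 78, 16), (-67, 152, 78, 16), (-65, 152, 78, 16), (-63, 152, 78, 15), (-61, 152, 78, 15), (-59, 152, 79, 17), (-57, 147, 84, 16), (-55, 131, 97, 15), (-53, 105, 114, 15), (-51, 80, 125, 15), (-49, 68, 128, 15), (-47, 67, 128, 14), (-45, 67, 128, 14), (-43, 67, 129, 16), (-41, 67, 129, 16), (-39, 67, 129, 16), (-37, 67, 129, 16), (-35, 68, 129, 17), (-33, 68, 129, 16), (-31, 67, 129, 15), (-29, 67, 129, 15), (-27, 67, 128, 15), (-25, 66, 126, 17), (-23, 61, 115, 19), (-21, 54, 97, 24), (-19, 52, 92, 26), (-17, 58, 109, 20), (-15, 65, 124, 16), (-13, 67, 128, 16), (-11, 67, 129, 16), (-9, 67, 129, 16), (-7, 67, 129, 16), (-5, 67, 129, 16), (-3, 67, 129, 16), (-1, 67, 129, 16), (1, 67, 129, 15), (3, 67, 128, 15), (5, 68, 129, 18), (7, 74, 130, 38), (9, 96, 135, 78), (11, 126, 145, 118), (13, 147, 153, 145), (15, 155, 156, 156), (17, 157, 156, 158), (19, 157, 155, 158), (21, 155, 154, 157), (23, 155, 15
[... 1276 characters left out ...]
40), (3, 65, 118, 42), (5, 81, 124, 58), (7, 113, 140, 99), (9, 150, 157, 148), (11, 168, 165, 173), (13, 165, 163, 170), (15, 163, 163, 167), (17, 162, 162, 166), (19, 161, 161, 164), (21, 162, 161, 166), (23, 162, 161, 166), (25, 158, 157, 161), (27, 128, 132, 129), (29, 69, 78, 67), (31, 29, 38, 29), (33, 20, 24, 25), (35, 35, 36, 40), (37, 53, 53, 57), (39, 60, 61, 64), (41, 62, 64, 67), (43, 61, 63, 67), (45, 56, 57, 61), (47, 44, 45, 46), (49, 32, 32, 34), (51, 27, 27, 31), (53, 28, 28, 32), (55, 26, 27, 29), (57, 23, 23, 27), (59, 22, 21, 26), (61, 21, 20, 24), (63, 24, 22, 27), (65, 25, 25, 28), (67, 25, 26, 27), (69, 25, 25, 28), (71, 30, 30, 33), (73, 43, 45, 49), (75, 43, 46, 48)]
```

View pics/k2.png

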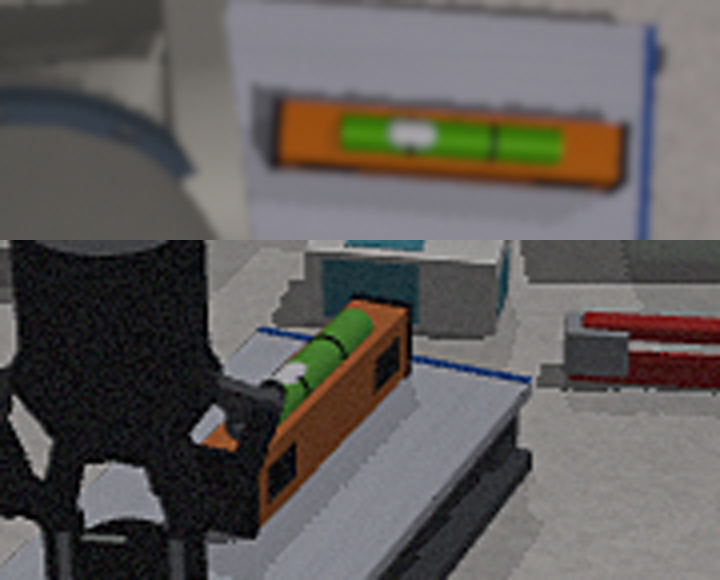

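The bubble is off towards the foot, 20 mm from the middle (top crop at about (412,133), while the left ring is hidden beneath it). I'll turn about 0.8 rad more counterclockwise.

Emit:
drive_tool(
  plan=[
    {"tx":0,"ty":0,"tz":0,"ax":0,"ay":0,"az":-0.1},
    {"tx":0,"ty":0,"tz":0,"ax":0,"ay":0,"az":-0.1},
    {"tx":0,"ty":0,"tz":0,"ax":0,"ay":0,"az":-0.1},
    {"tx":0,"ty":0,"tz":0,"ax":0,"ay":0,"az":-0.1},
    {"tx":0,"ty":0,"tz":0,"ax":0,"ay":0,"az":0},
  ],
)

```text
clock: 23.6
eef_pos: [0.5807, 0.0853, 0.0886]
eef_rot: [-1.384, -2.82, -0.002]
force: [-10.1, 4.7, 21.3]
width: 0.445
grasp_force: 91.2
```

Emit:
drive_tool(
  plan=[
    {"tx":0,"ty":0,"tz":0,"ax":0,"ay":0,"az":-0.1},
    {"tx":0,"ty":0,"tz":0,"ax":0,"ay":0,"az":-0.1},
    {"tx":0,"ty":0,"tz":0,"ax":0,"ay":0,"az":-0.1},
    {"tx":0,"ty":0,"tz":0,"ax":0,"ay":0,"az":-0.1},
    {"tx":0,"ty":0,"tz":0,"ax":0,"ay":0,"az":0},
  ],
)

```text
clock: 24.1
eef_pos: [0.5808, 0.0854, 0.0886]
eef_rot: [0.796, 3.039, 0.002]
force: [-9.5, 5.5, 21.6]
width: 0.445
grasp_force: 91.1
```

Emit:
drive_tool(
  plan=[
    {"tx":0,"ty":0,"tz":0,"ax":0,"ay":0,"az":0},
    {"tx":0,"ty":0,"tz":0,"ax":0,"ay":0,"az":0},
    {"tx":0,"ty":0,"tz":0,"ax":0,"ay":0,"az":0},
    {"tx":0,"ty":0,"tz":0,"ax":0,"ay":0,"az":0},
    {"tx":0,"ty":0,"tz":0,"ax":0,"ay":0,"az":0},
  ],
)

```text
clock: 24.6
eef_pos: [0.5808, 0.0855, 0.0887]
eef_rot: [0.801, 3.038, 0.002]
force: [-9.8, 5.2, 21.5]
width: 0.444
grasp_force: 91.1
```

Emit:
drive_tool(
  plan=[
    {"tx":0,"ty":0,"tz":0,"ax":0,"ay":0,"az":0},
    {"tx":0,"ty":0,"tz":0,"ax":0,"ay":0,"az":0},
    {"tx":0,"ty":0,"tz":0,"ax":0,"ay":0,"az":0},
    {"tx":0,"ty":0,"tz":0,"ax":0,"ay":0,"az":0},
    {"tx":0,"ty":0,"tz":0,"ax":0,"ay":0,"az":0},
  ],
)

```text
clock: 25.1
eef_pos: [0.5808, 0.0855, 0.0886]
eef_rot: [-0.801, -3.038, -0.002]
force: [-9.9, 6.1, 20.9]
width: 0.449
grasp_force: 91.1
```

Emit:
drive_tool(
  plan=[
    {"tx":0,"ty":0,"tz":0,"ax":0,"ay":0,"az":0},
    {"tx":0,"ty":0,"tz":0,"ax":0,"ay":0,"az":0},
    {"tx":0,"ty":0,"tz":0,"ax":0,"ay":0,"az":0},
    {"tx":0,"ty":0,"tz":0,"ax":0,"ay":0,"az":0},
    {"tx":0,"ty":0,"tz":0,"ax":0,"ay":0,"az":0},
  ],
)

```text
clock: 25.6
eef_pos: [0.5808, 0.0854, 0.0887]
eef_rot: [0.801, 3.038, 0.002]
force: [-9.3, 4.8, 21.7]
width: 0.449
grasp_force: 91.1
```

```bash
python3 - <<'E'
from bub import *
S=env.state();print(S["clock"],S["eef_pos"],S["force"],S["wrist_torque"])
s,o,f=look("top"); print([(int(round(d*1000)),*map(int,v)) for d,v in zip(s,o) if -30<d*1000<30])
def edges(x,t,sgn):
    i=np.nonzero(np.diff((x>t).astype(int))==sgn)[0]; return [round(1000*(s[k]+(t-x[k])/(x[k+1]-x[k])*.002),1) for k in i]
b=o[:,2]; print("bubble up",edges(b,85,1),"down",edges(b,85,-1)); d=o[:,0]-o[:,1]; print("vial",edges(d,0,-1),edges(d,0,1))
E
```

```text
25.6 [0.58079595 0.08544963 0.08865352] [-9.33332792  4.79839717 21.72832072] [0.60167819 1.02245036 0.09413274]
[(-29, 67, 128, 16), (-27, 67, 128, 15), (-25, 66, 126, 16), (-23, 63, 119, 18), (-21, 57, 104, 23), (-19, 52, 92, 26), (-17, 55, 100, 23), (-15, 62, 116, 18), (-13, 67, 126, 21), (-11, 77, 130, 44), (-9, 102, 137, 86), (-7, 131, 146, 125), (-5, 149, 153, 147), (-3, 155, 155, 155), (-1, 156, 156, 157), (1, 157, 156, 158), (3, 157, 156, 158), (5, 157, 157, 159), (7, 157, 156, 158), (9, 153, 153, 154), (11, 142, 146, 140), (13, 120, 136, 113), (15, 93, 129, 76), (17, 73, 125, 42), (19, 61, 113, 24), (21, 53, 95, 25), (23, 52, 92, 26), (25, 59, 110, 20), (27, 64, 123, 16), (29, 66, 127, 14)]
bubble up [np.float64(-9.1)] down [np.float64(14.6)]
vial [np.float64(-52.8), np.float64(7.7)] [np.float64(-2.7), np.float64(57.0)]
```

```bash
python3 -c "
from plant import close_job; print(close_job())"
```

```text
the job is handed in; nothing more can be done
None
```

I handed the job in at 25.6 s of the 72 s, and the verdict was not shown. The carton stands upright on the bench and the level lies lengthwise on the platform. The knob is still gripped and pressed to its stop with about 21 N, the bubble is about 1 mm from the middle between the rings, and the punch was not touched.

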